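Engage the hand-drive spindle in the wafer stage hub

TASK

Release the wafer stage's brake by hand: take the hand-drive spindle (the pin with the round knob) out of the white stand, put its shaft into the steel pulley hub of the stage, turn it until the key slips into the keyway, and keep pushing against the clutch spring until its collar sits fully home on the hub. Finish while holding: stay gripping the knob and pressing the spindle home, because the spring throws it out if you let go. Leave the other two pins in the stand, and do not shift the glass dish, the tweezers or the screwdriver.

Things in the scene. Friction and masses are not known exactly. Their poses are not given: they have to be found in the camera images.
- spindle: Hand-drive spindle: plain metal, upright in one of the stand's three holes (which one varies), 86 mm tall, about 0.18 kg. Origin: centre of its lower tip; z up the shaft, x towards the key. Heights above the tip: shaft of diameter 16 (first 5 mm tapered from 9), key 14-35 mm, collar of diameter 36 at 36-42, neck, knob of diameter 30 at 48-82, rib on top to 86.
- spindle_key (a point): Middle of the key's outer face on the spindle, 13 mm from its axis and 24.5 mm above its tip. The key is 6 mm wide, 21 mm tall, on the spindle's +x side; hidden while in the stand.
- spindle_knob (a point): Centre of the spindle's round straight-sided knob (diameter 30, 34 mm tall; the only round straight-sided head of the three), 65 mm above its tip: grip here. On the knob's top a dark rib 14 x 5 mm, 4 mm high, runs from the centre to one edge, exactly above the key, showing where it points.
- hub_mouth (a point): Centre of the open top of the steel hub (outer diameter 48) of the toothed pulley on the black wafer stage, 96 mm above the work surface, 46 above the stage's top. z up; x along the keyway. Bore diameter 18; keyway 8 mm wide, reaching 14.5 mm from the axis, full depth, seen from above as a notch. The pulley turns only against a drag of 0.2 N m.
- hub_home (a point): Point on the bore's axis 36 mm below the hub's mouth: the spindle's tip is here when its collar sits on the hub, fully home. On the way: the first 14 mm go in at any turn, then the key stops on the hub's face unless it is over the keyway (about 0.1 rad either way); at 26 mm the tip meets the sprung clutch plunger.
- clutch (a joint): Travel (m) of the sprung clutch plunger at the bottom of the hub's bore: 0 = up, 0.010 = pushed down with the spindle's collar seated on the hub. Pushing it takes 4 N at first, 10 N at 0.010; the spring lifts the spindle out again as soon as it is let go.
- stand: White plastic block 80 (x) x 180 (y) x 45 mm, fixed, with three holes of diameter 28 at its own y = -60, 0 and +60 mm; origin at the centre of its underside, z up. Each hole holds a pin that hangs by its collar on the block's top, its tip 9 mm above the work surface.
- square_pin: A pin of the stand that is not wanted: keyless, with a square head 20 x 20 mm, 34 mm tall; origin at its lower tip. Leave it alone.
- cone_pin: A pin of the stand that is not wanted: keyless, with a pointed conical head of diameter 28 at its foot, 30 mm tall; origin at its lower tip. Leave it alone.
- dish: Small glass dish, diameter 60, 16 mm high, on the bench; origin under its centre. Bystander.
- tweezers: Steel tweezers 120 mm long, 8 mm high, lying on the bench; origin under the middle. Bystander.
- driver: Black-handled screwdriver 160 mm long lying on the bench; origin under the middle. Bystander.
Things that resemble listed ones, but are neither listed nor needed, are in the scene too. Leave any brown or red look-alike of the spindle alone.

How it is judged:
On the way, in this order (a step that is already met when the one before it is completed fails the run):
1. the spindle is lifted out of the stand in the fingers (height (world z) of spindle above 0.06 m and contact force between the fingers and spindle above 3 N), for 0.1 s.
2. the key has slipped into the keyway: the shaft is in the hub, beyond the depth where the key would stop it (horizontal distance between spindle and hub_mouth below 0.003 m and z of spindle in the frame of hub_mouth below -0.018 m and contact force between the fingers and spindle above 3 N).
At the end, for the whole second after the job is handed in: The fingers still hold the spindle (over 3 N) upright on the hub's axis (3 mm, 0.06 rad), its key in the keyway, at least 34 of 36 mm deep, the clutch held down at least 8 of 10 mm, at rest; other pins, dish, tweezers and screwdriver not moved over 30 mm (horizontal distance between spindle and hub_mouth below 0.003 m and angle between the z axis of spindle and the z axis of hub_mouth, either way round below 0.06 rad and angle between the x axis of spindle and the x axis of hub_mouth, either way round below 0.25 rad and z of spindle in the frame of hub_mouth below -0.034 m and value of joint clutch above 0.008 m and contact force between the fingers and spindle above 3 N and linear speed of spindle below 0.02 m/s); the arm keeps its last pose, push and grip.
It fails at once if another pin, the dish, the tweezers or the screwdriver is moved by more than 30 mm (distance of any of square_pin, cone_pin, dish, tweezers, driver from where it was at the start of the episode above 0.03 m).
It also fails if it takes over 35 s, if anything falls off the work surface, if the arm or the gripper's body presses on something with over 40 N, if the wrist force passes 120 N, or if a joint passes its speed limit or range.

ROBOT

A 6-joint arm with a two-finger parallel gripper is mounted at the origin on the work surface. World frame = base frame: x ahead of the robot, y to its left, z up, the work surface at z = 0. Lengths are in m, angles in rad, forces in N, time in s.
With the tool pointing down it reaches from about 0.275 to 0.775 m from the base axis. Payload 14.6 kg.
Tool frame: the origin (TCP) lies midway between the tips of the shut fingers; the grasp point (between the pads) lies 19 mm behind it (manip.pinch_z is the distance from the TCP to the grasp point, in m); z points along the fingers, y is the line along which they close (so a half turn about z gives the same grasp; the last joint's range is limited). The gripper opens to 85 mm and grips with 20 to 120 N. Pads are 22 mm wide; open, the fingers measure 114 mm over their backs; the gripper's body (76 mm by 85 mm) begins 54 mm behind the grasp point. The pads swing forward as they close: fully open they stand 13 mm farther back than shut.
Start: joints at [-0.155, 0.263, -0.048, 1.259, 0, 1.415], TCP at [0.525, -0, 0.231] pointing down, gripper open.
Joint ranges: [-2.65, 2.65], [-0.89, 1.7], [-1.18, 1.37], [-2.13, 2.11], [-1.35, 1.29], [-3.14, 3.14]. Speed limits (rad/s): [1.89, 1.89, 2.57, 2.79, 3.14, 3.14].

INTERFACE

Orientations are given as a unit quaternion [w, x, y, z].
In Python, from plant import readout, viewer, finish_job, spotter, manip gives the robot as it stands.
- The arm moves only by the tool step_arm, never from a script. Its argument "plan" is one flat list of numbers, 5 for each row, row after row: the shift along the tool's x, y, z in a scale on which 1.0 is 0.6 m, then the turn about the tool's z in parts of the range, where 1.0 means 180 degrees, then the opening, from 0 (shut) to 1 (fully open). In form: [tx, ty, tz, twist, fingers, tx, ty, tz, twist, fingers, ...]. A call has 1 to 10 rows; each row is the pose to reach, as a shift and turn from the pose commanded when the call began, along the tool's axes at that moment; what a row does not reach only later rows make up. A row lasts 1/8 s, in which the tool goes at most 62.5 mm and 10.7 degrees, less where a joint would pass 70% of its speed; a pose out of reach is approached as far as the arm can. Shift and turn numbers lie between -1 and 1, and a call with a number outside is refused. A call with a gripper value outside its range is refused whole. The fingers move at their own pace and stop on an object; "squeeze" is the grip in N (left out, the last holds). Time passes only in rows, so rows that repeat a pose let the fingers close. It gives the time, the measured TCP pose, the force, the opening and the grip force at its end, in the units of the state.
- readout.read_state(): the state, without advancing time (a new reading comes with each control period).
- viewer.capture(name): name is "scene" or "side" or "wrist"; returns the picture (420x560x3 uint8, red, green, blue); there is no depth.
- viewer.calibration(name): a dict with "intrinsics" (3x3 intrinsics, pixels), "R" (3x3) and "t" (3): a world point X has camera coordinates R X + t; the wrist camera has in their place "T_tool_cam" (4x4, takes a point from camera to tool coordinates, whose origin is the TCP and whose axes are the flange's). Camera axes: x right, y down, z forward; pixel columns grow to the right and rows downward; lengths in m; the calibration is good to about 2 mm. A picture is of the moment at which its call begins: read the wrist's pose just before it. calibration takes no time and is no camera call.
- finish_job(): hands the job in; it is judged then, once.
Trained networks look in the newest picture that a camera, given by its name, has taken for a name from the list of things; names that differ only in an ending like _2 or _b are one class to them, and where a whole thing is asked for, a point or a joint stands for the part that bears it (a point fixed in the world has none). Each returns a list of dicts, best first, with "score" (0 to 1); they miss things now and then, are a little off and sometimes report something else, mostly with a low value. They report only what shows in the picture. A call takes as long as a camera call. They do not tell look-alikes from the thing itself.
- spotter.outline_of(camera, query): "pixels" (420x560 bool, what is visible of it) and "position" ([column, row] in pixels, amid what is visible of it).
The state is a dict: "time_s": time; "joint_positions": joint angles; "qvel": joint speeds; "effort": joint torques, N m; "position": TCP position; "ee_rot": TCP orientation; "force": force on the tool from outside, world axes, zero at the start; "moment": the same for the moment, N m; "opening": finger opening in m; "finger_force": force on a finger pad.
Only numpy, scipy, OpenCV 4.12 (cv2) and the standard library are available. Lean on these libraries where they do the work, as an engineer would, in place of code of your own. Each camera call takes 0.05 s, during which the arm holds its last target. There are 200 camera calls.

## Working session

There is one attempt and no reset: what is moved stays moved. The work goes in short steps, Python scripts to look and compute and a tool call to move; the robot and the scene stay as the last step left them, time stands still between calls to the robot, and variables do not carry over. Pictures are saved under pics/ and viewed, at most 10 in all, crops included, and the job is handed in when it is done.

Besides the shell and the picture viewer there is one more tool, called after ">>>" in YAML: its name, and indented under it one key for each argument. step_arm: Moves the arm, as the interface text tells. Its arguments: {"type":"object","properties":{"plan":{"type":"array","items":{"type":"number"}},"squeeze":{"type":"number"}},"required":["plan"]}

```bash
mkdir -p pics; ls
python3 - <<'E'
from plant import readout, viewer, manip
import cv2,numpy as np
s=readout.read_state();print(s, manip.pinch_z)
a=viewer.capture("scene");b=viewer.capture("side");c=viewer.capture("wrist")
for n,i in zip(("scene","side","wrist"),(a,b,c)):cv2.imwrite(f"pics/{n}0.png",i[:,:,::-1])
for n in("scene","side","wrist"):print(n,viewer.calibration(n))
E
```

```text
pics
{'time_s': 0.0, 'joint_positions': array([-1.55300581e-01,  2.63543099e-01, -4.89447152e-02,  1.25940808e+00,
       -9.73773556e-06,  1.41547662e+00]), 'qvel': array([ 0.00067055,  0.00020414,  0.00052613,  0.00042673, -0.00053977,
        0.00031236]), 'effort': array([ 6.28219332e-04, -6.37613010e+01,  3.84567368e+01,  1.37825581e-02,
        8.02127857e-07, -5.80562346e-05]), 'position': array([5.24718763e-01, 3.56887736e-05, 2.30811790e-01]), 'ee_rot': array([-4.41344311e-04,  7.07099912e-01,  7.07113437e-01, -3.27876148e-04]), 'force': array([-0.33640507, -0.0442493 ,  0.32391756]), 'moment': array([-0.04298337, -0.00072925,  0.01120698]), 'finger_force': 0.0, 'opening': 0.08551687634557727} 0.0187
scene {'intrinsics': array([[537.51712038,   0.        , 284.72127623],
       [  0.        , 537.51712038, 217.27209662],
       [  0.        ,   0.        ,   1.        ]]), 'R': array([[-0.87530398,  0.48353933, -0.00571435],
       [ 0.29881419,  0.53154771, -0.79256994],
       [-0.38020128, -0.69544716, -0.60975424]]), 't': array([ 0.4837334 , -0.0838548 ,  1.37636042])}
s
[... 206 characters left out ...]
11262,  0.01914522],
       [-0.2134136 ,  0.43495463, -0.87479661],
       [ 0.34956303, -0.80214795, -0.48411192]]), 't': array([0.51085502, 0.18764402, 0.92214387])}
wrist {'intrinsics': array([[375.84175567,   0.        , 288.71771819],
       [  0.        , 375.84175567, 212.62911659],
       [  0.        ,   0.        ,   1.        ]]), 'T_tool_cam': array([[ 1.90961966e-04, -9.44437334e-01, -3.28691474e-01,
         8.56017516e-02],
       [ 9.99998802e-01,  6.85253991e-04, -1.38798159e-03,
         3.77448232e-04],
       [ 1.53609878e-03, -3.28690815e-01,  9.44436334e-01,
        -1.42476374e-01],
       [ 0.00000000e+00,  0.00000000e+00,  0.00000000e+00,
         1.00000000e+00]])}
```

View pics/scene0.png

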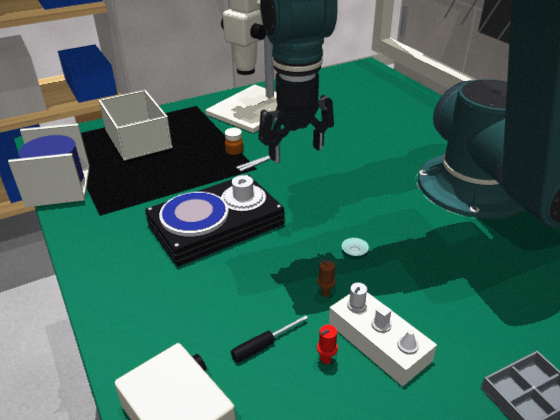

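View pics/side0.png

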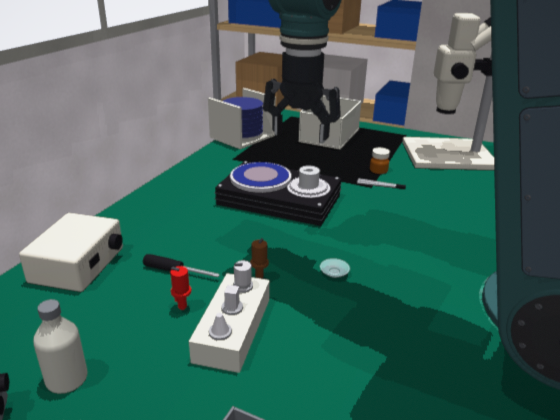

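View pics/wrist0.png

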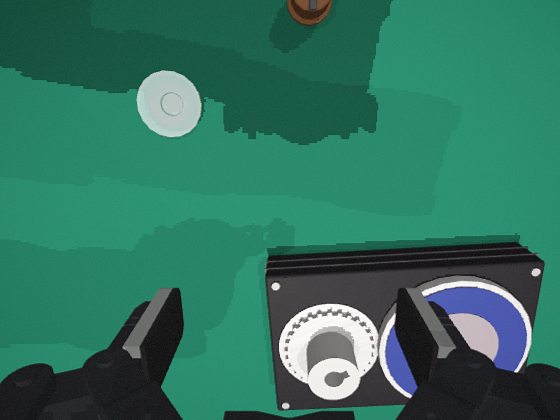

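The scene picture shows three pins in the white stand: the round-headed one with a rib at (358,297), the square one at (382,318) and the cone at (408,340). Brown (327,278) and red (328,345) look-alikes stand on the bench beside it. The hub is at (242,188), and at (334,379) in the wrist view with its notch facing right. The candidate is the plain metal round head at (358,297), because the others are square, conical, brown or red. I'll confirm it in a crop.

```bash
cat > h.py <<'E'
import numpy as np,cv2
from scipy.spatial.transform import Rotation as Ro
from plant import readout, viewer, finish_job, spotter, manip
def cam(n,s=None):
    c=viewer.calibration(n);K=c["intrinsics"]
    if n!="wrist":return K,c["R"],c["t"]
    s=s or readout.read_state();q=s["ee_rot"]
    T=np.eye(4);T[:3,:3]=Ro.from_quat(np.r_[q[1:],q[0]]).as_matrix();T[:3,3]=s["position"]
    M=np.linalg.inv(T@c["T_tool_cam"]);return K,M[:3,:3],M[:3,3]
def onz(C,p,z):
    K,R,t=C;d=R.T@np.linalg.inv(K)@np.r_[p,1];o=-R.T@t;return o+d*(z-o[2])/d[2]
def proj(C,X):
    K,R,t=C;v=K@(R@X+t);return v[:2]/v[2]
def tri(Cs,ps):
    P=[K@np.c_[R,t] for K,R,t in Cs];v=cv2.triangulatePoints(P[0],P[1],np.float64(ps[0]),np.float64(ps[1]));return (v[:3]/v[3]).ravel()
E
python3 - <<'E'
from h import *
s=readout.read_state()
A,B,W=cam("scene"),cam("side"),cam("wrist",s)
ims={n:viewer.capture(n) for n in("scene","side","wrist")}
for q in("spindle","square_pin","cone_pin","stand","dish","tweezers","driver"):
  r={n:[(round(d["score"],2),np.round(d["position"]),d["pixels"].sum()) for d in spotter.outline_of(n,q)[:3]] for n in("scene","side")}
  print(q,r)
print("hub wrist",onz(W,(334,379),.096),"hub tri",tri([A,B],[(242,180),(309,171)]))
for n,p,q in(("sp",(358,288),(243,266)),("sq",(382,311),(232,291)),("cone",(408,329),(221,311)),("br",(327,264),(260,243)),("red",(328,329),(180,268))):print(n,tri([A,B],[p,q]))
a=cv2.resize(ims["scene"][240:390,290:450],None,fx=4,fy=4,interpolation=2)[:,:,::-1]
w=cv2.resize(ims["wrist"][340:415,270:400],None,fx=4,fy=4,interpolation=2)
cv2.imwrite("pics/c1.png",a[:590]);cv2.imwrite("pics/c2.png",w[:,:,::-1])
E
```

```text
spindle {'scene': [(0.82, array([323., 276.]), np.int64(520)), (0.82, array([327., 340.]), np.int64(620)), (0.62, array([357., 298.]), np.int64(503))], 'side': [(0.89, array([180., 284.]), np.int64(634)), (0.82, array([258., 258.]), np.int64(586)), (0.67, array([245., 276.]), np.int64(464))]}
square_pin {'scene': [(0.62, array([382., 321.]), np.int64(427))], 'side': [(0.75, array([234., 304.]), np.int64(477))]}
cone_pin {'scene': [(0.94, array([408., 346.]), np.int64(366))], 'side': [(0.7, array([222., 328.]), np.int64(451))]}
stand {'scene': [(0.85, array([382., 342.]), np.int64(4090)), (0.54, array([241., 195.]), np.int64(868))], 'side': [(0.95, array([232., 332.]), np.int64(4046))]}
dish {'scene': [(0.67, array([351., 248.]), np.int64(354)), (0.21, array([240., 193.]), np.int64(958))], 'side': [(0.97, array([336., 268.]), np.int64(424))]}
tweezers {'scene': [(0.71, array([252., 160.]), np.int64(154))], 'side': [(0.54, array([383., 182.]), np.int64(192))]}
driver {'scene': [(0.82, array([253., 347.]), np.int64(764))], 'side': [(0.76, array([167., 264.]), np.int64(591)), (0.5, array([309., 181.]), np.int64(819))]}
hub wrist [ 0.56651569 -0.17356159  0.096     ] hub tri [ 0.56592838 -0.17628677  0.09433592]
sp [0.52935272 0.2300178  0.08805921]
sq [0.51907812 0.28844439 0.07857013]
cone [0.50792055 0.34382703 0.08242838]
br [0.53951756 0.1433989  0.08169485]
red [0.6251353  0.28040827 0.08524444]
```

View pics/c1.png

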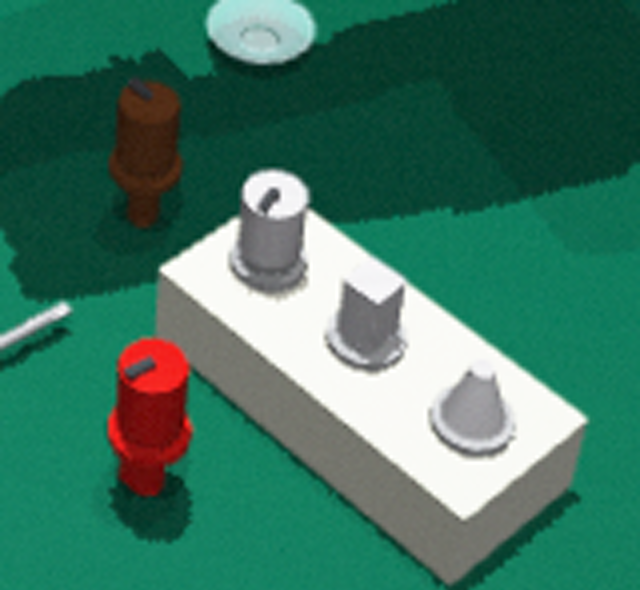

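View pics/c2.png

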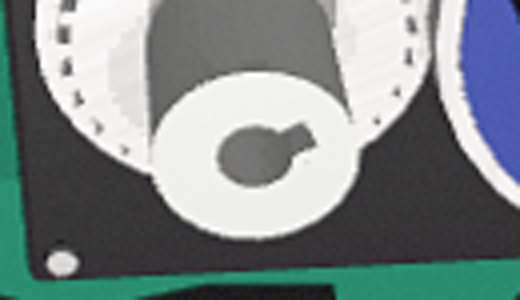

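The crop confirms it: the plain grey round head with a dark rib, in the stand hole nearest the brown pin, is the spindle. The second crop shows the hub's bore centre near wrist pixel (334,379) and the notch tip near (348,374). Next I look at the hub from directly above, after checking that the microscope is clear.

Run:
```python
from h import *
W=cam("wrist");A=cam("scene");B=cam("side")
c=onz(W,(333.6,379.2),.096);n=onz(W,(348.3,374.5),.096);print(c,n,np.degrees(np.arctan2(*(n-c)[1::-1])))
print("base",onz(A,(248,108),.01),"head",tri([A,B],[(245,72),(447,112)]))
```

```text
[ 0.56652385 -0.17417792  0.096     ] [ 0.5798341  -0.16874244  0.096     ] 22.213510210978228
base [ 0.32080556 -0.66085722  0.01      ] head [ 0.32392945 -0.66197751  0.13104672]
```

Units first: shifts go in shares of 0.6 m and turns go in shares of 180 degrees. So -170 mm / 600 = -0.2833, -150 mm / 600 = -0.25.

>>> step_arm:
  plan: [-0.0833,0.02,0,0,1,-0.1667,0.0417,0,0,1,-0.25,0.0667,0,0,1,-0.2833,0.0667,0,0,1,-0.2833,0.0667,0,0,1,-0.2833,0.0667,0,0,1]

```text
time_s: 1.75
position: [0.5647, -0.1689, 0.2314]
ee_rot: [-0.0, 0.707, 0.707, 0.0]
force: [-0.4, 0.6, 0.1]
opening: 0.086
finger_force: 0.0
```

Run:
```python
from h import *
s=readout.read_state();W=cam("wrist",s);im=viewer.capture("wrist")
p=proj(W,np.array([.5665,-.1742,.096]));print(p)
u,v=map(int,p);cr=im[v-60:v+60,u-60:u+60];cv2.imwrite("pics/hub.png",cv2.resize(cr,None,fx=5,fy=5,interpolation=2)[:,:,::-1])
np.save("hubim.npy",im);print(u-60,v-60,s["position"])
```

```text
[291.04721311 205.62219622]
231 145 [ 0.56472351 -0.16889772  0.23144318]
```

View pics/hub.png

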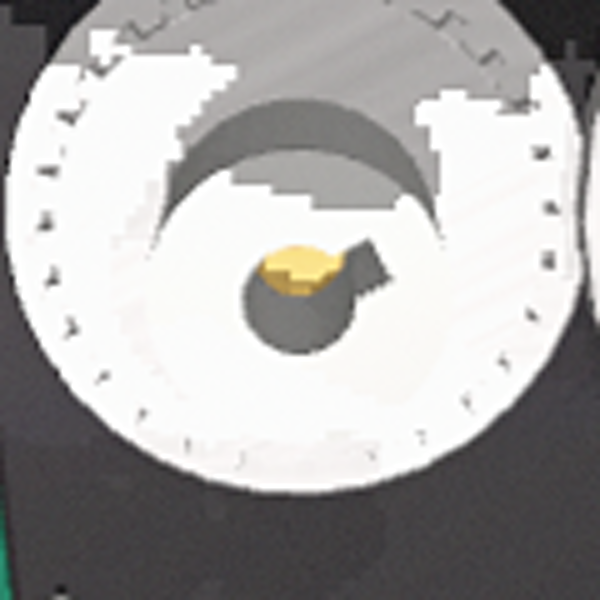

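In the tool's units: 400 mm / 600 = 0.6667, 350 mm / 600 = 0.5833.

>>> step_arm:
  plan: [0.0833,-0.0083,0,0,1,0.1833,-0.0167,0,0,1,0.2833,-0.0333,0,0,1,0.3833,-0.0417,0,0,1,0.4833,-0.05,0,0,1,0.5833,-0.0583,0,0,1,0.6667,-0.0583,0,0,1,0.6667,-0.0583,0,0,1,0.6667,-0.0583,0,0,1,0.6667,-0.0583,0,0,1]

```text
time_s: 3.05
position: [0.5299, 0.2293, 0.2315]
ee_rot: [0.0, 0.707, 0.707, 0.0]
force: [-0.6, -0.5, 0.3]
opening: 0.0854
finger_force: 0.0
```

The hub from above: bore centre at crop (300,300), which is pixel (290.8,204.9). The middle of the keyway's end is at crop (380,258), pixel (306.9,196.5), pointing right and slightly up.

Run:
```python
from h import *
s0=dict(position=np.array([.56472351,-.16889772,.23144318]),ee_rot=np.array([0,.7071068,.7071068,0]))
W=cam("wrist",s0)
c=onz(W,(290.7,204.8),.096);n=onz(W,(306.8,196.5),.096);d=n-c;print("hub",c,np.linalg.norm(d),np.degrees(np.arctan2(d[1],d[0])))
s=readout.read_state();W=cam("wrist",s);im=viewer.capture("wrist")
p=proj(W,np.array([.5294,.230,.091]));print(p)
u,v=map(int,p);cr=im[v-60:v+60,u-60:u+60];cv2.imwrite("pics/sp.png",cv2.resize(cr,None,fx=5,fy=5,interpolation=2)[:,:,::-1])
print(u-60,v-60,s["position"],s["ee_rot"],s["joint_positions"])
```

```text
hub [ 0.56623152 -0.17357514  0.096     ] 0.014118305100072333 28.510315194313094
[288.14004759 196.2950716 ]
228 136 [0.52987633 0.22929427 0.23146432] [5.91015583e-05 7.07385358e-01 7.06828092e-01 3.31477369e-05] [ 2.67328175e-01  3.54067149e-01  8.67219379e-02  1.30333501e+00
 -6.99080464e-05  1.83891259e+00]
```

View pics/sp.png

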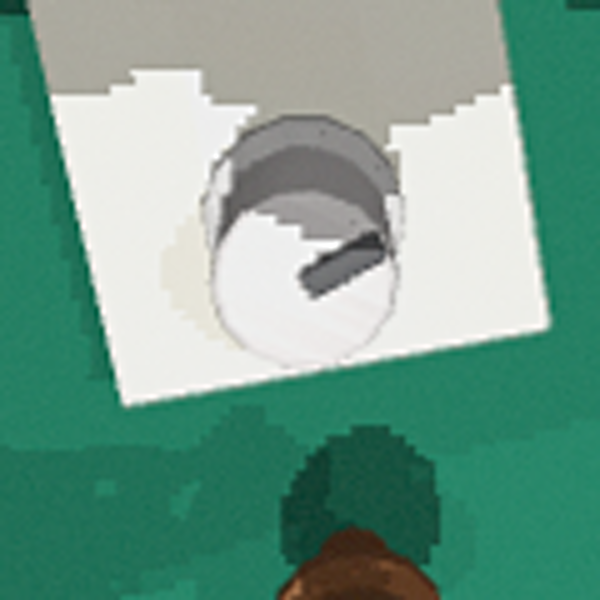

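Run:
```python
from h import *
s=readout.read_state();W=cam("wrist",s)
g=lambda x,y,z:onz(W,(228+x/5-.4,136+y/5-.4),z)
c=g(306,279,.091);print("sp",c, "diam",g(400,279,.091)-g(213,279,.091),g(306,190,.091)-g(306,368,.091))
for a,b in(((316,298),(388,255)),((300,275),(375,232))):
  d=g(*b,.095)-g(*a,.095);print(np.degrees(np.arctan2(d[1],d[0])),np.linalg.norm(d))
r=g(346,265,.095);print("from centre",np.degrees(np.arctan2(r[1]-c[1],r[0]-c[0])))
```

```text
sp [0.53003587 0.2338643  0.091     ] diam [ 2.92379773e-02 -1.59286906e-05  0.00000000e+00] [2.5032631e-05 2.8907906e-02 0.0000000e+00]
31.887341094819323 0.013006003869487312
30.69787644566949 0.013345424593264738
from centre 28.732773278811322
```

Rib bearing is about 31° and the keyway 28.5°, so only a small turn is needed. The knob measures 29 mm across, as it should. Going down to grip it.

In the tool's units: 172 mm / 600 = 0.2867, 4.5 mm / 600 = 0.0075.

>>> step_arm:
  plan: [0.0075,0,0.0833,0,1,0.0075,0,0.1667,0,1,0.0075,0,0.2333,0,1,0.0075,0,0.275,0,1,0.0075,0,0.2867,0,1,0.0075,0,0.2867,0,0,0.0075,0,0.2867,0,0,0.0075,0,0.2867,0,0,0.0075,0,0.2867,0,0,0.0075,0,0.2867,0,0]
  squeeze: 60

```text
time_s: 4.35
position: [0.5305, 0.2346, 0.0603]
ee_rot: [0.0, 0.707, 0.707, 0.001]
force: [-2.2, -0.7, 7.6]
opening: 0.0284
finger_force: 58.6
```

In the tool's units: -360 mm / 600 = -0.6, -120 mm / 600 = -0.2.

>>> step_arm:
  plan: [0,0,-0.0333,0,0,0,0,-0.1,0,0,0,0,-0.1667,0,0,0,0,-0.2,0,0,-0.1,0.01,-0.2,0,0,-0.2,0.02,-0.2,0,0,-0.3,0.03,-0.2,0,0,-0.4,0.04,-0.2,0,0,-0.5,0.0467,-0.2,0,0,-0.6,0.0533,-0.2,0,0]

```text
time_s: 5.6
position: [0.5619, -0.1275, 0.1797]
ee_rot: [0.0, 0.707, 0.707, 0.0]
force: [1.0, 1.2, -2.8]
opening: 0.0286
finger_force: 59.5
```

In the tool's units: -48 mm / 600 = -0.08, -40 mm / 600 = -0.0667.

>>> step_arm:
  plan: [-0.0667,0.0067,0,0,0,-0.08,0.0067,0,0,0,-0.08,0.0067,0,0,0,-0.08,0.0067,0,0,0]

```text
time_s: 6.1
position: [0.5659, -0.1723, 0.1794]
ee_rot: [-0.0, 0.707, 0.708, 0.0]
force: [-0.7, 0.3, -2.5]
opening: 0.0286
finger_force: 59.5
```

Run:
```python
from h import *
s=readout.read_state();im=viewer.capture("wrist");si=viewer.capture("side");sc=viewer.capture("scene")
W=cam("wrist",s);print(s["position"],s["ee_rot"],s["force"],s["joint_positions"])
X=s["position"]+np.array([0,0,.031]);p=proj(W,X);print(p)
B=cam("side");A=cam("scene");H=np.array([.5662,-.1736,.096]);pb=proj(B,H);pa=proj(A,H);print(pb,pa)
def crop(i,p,h,f):
  u,v=int(p[0]),int(p[1]);u=max(h,min(559-h,u));v=max(h,min(419-h,v));print(u-h,v-h);return cv2.resize(i[v-h:v+h,u-h:u+h],(400,400),interpolation=2)
o=np.hstack([crop(im,p,60,5),crop(si,pb-[0,20],50,4)])
cv2.imwrite("pics/held.png",o[:,:,::-1]);np.save("si.npy",si);np.save("sc.npy",sc)
```

```text
[ 0.56593359 -0.1722991   0.17944225] [-9.68901507e-05  7.06688141e-01  7.07525163e-01  6.99624517e-05] [-0.65967269  0.25802331 -2.50721398] [-4.33325908e-01  3.96084014e-01  1.11342022e-02  1.18598027e+00
  1.98086709e-04  1.13628668e+00]
[288.08504448 337.13447569]
[308.88477849 170.00821469] [242.38251904 180.78845972]
228 277
258 100
```

View pics/held.png

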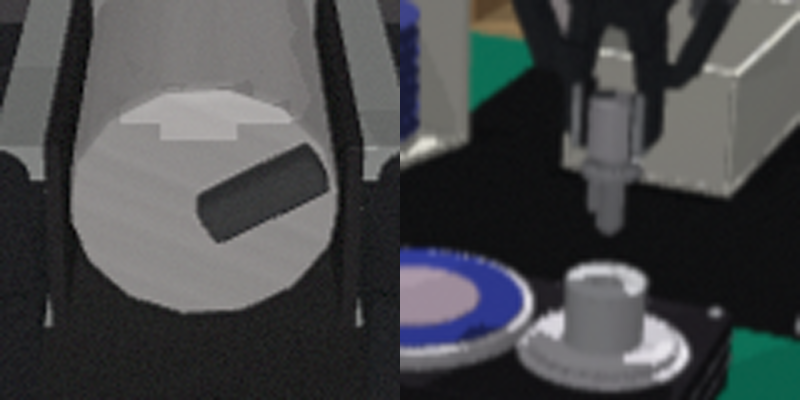

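The held view shows the knob centred between the pads at crop (204,200), with the rib pointing right and slightly up. The side view shows the spindle upright over the hub.

Run:
```python
from h import *
s=readout.read_state();W=cam("wrist",s);z=s["position"][2]+.0307
g=lambda x,y,z:onz(W,(228+x*.3-.35,277+y*.3-.35),z)
c=g(204,200,z);print("knob",c,"rel tcp",c-s["position"],"d",g(337,200,z)-g(71,200,z),g(204,88,z)-g(204,313,z))
for a,b in(((220,243),(328,190)),((197,197),(307,143))):
  d=g(*b,z+.004)-g(*a,z+.004);print(np.degrees(np.arctan2(d[1],d[0])),np.linalg.norm(d))
```

```text
knob [ 0.56631439 -0.17252675  0.21016893] rel tcp [ 2.65936701e-04 -1.63847981e-05  3.07000000e-02] d [2.83891284e-02 7.23867389e-05 0.00000000e+00] [-4.57747325e-05  2.87696010e-02  0.00000000e+00]
30.952997205762742 0.012872046511904062
30.50357794889265 0.012907436784831491
```

In the tool's units: 43 mm / 600 = 0.0717, 41 mm / 600 = 0.0683, 2.3 degrees / 180 = 0.0128.

>>> step_arm:
  plan: [-0.0017,0.0005,0.0167,0.0128,0,-0.0017,0.0005,0.0333,0.0128,0,-0.0017,0.0005,0.0467,0.0128,0,-0.0017,0.0005,0.0567,0.0128,0,-0.0017,0.0005,0.0633,0.0128,0,-0.0017,0.0005,0.0683,0.0128,0,-0.0017,0.0005,0.0717,0.0128,0,-0.0017,0.0005,0.0717,0.0128,0]

```text
time_s: 7.25
position: [0.5662, -0.1742, 0.1361]
ee_rot: [-0.0, 0.721, 0.693, 0.0]
force: [0.3, 4.1, -3.8]
opening: 0.028
finger_force: 59.5
```

>>> step_arm:
  plan: [0.0008,0,0.0017,0,0,0.0008,0,0.0033,0,0,0.0008,0,0.005,0,0,0.0008,0,0.0067,0,0,0.0008,0,0.0083,0,0,0.0008,0,0.01,0,0,0.0008,0,0.0117,0,0,0.0008,0,0.0133,0,0,0.0008,0,0.0133,0,0]

```text
time_s: 8.38
position: [0.5663, -0.174, 0.1281]
ee_rot: [-0.0, 0.721, 0.693, -0.0]
force: [-1.5, 4.3, -0.2]
opening: 0.0286
finger_force: 59.5
```

No axial force at about 19 mm depth, so the key is in the keyway. Pressing on against the spring.

In the tool's units: 16 mm / 600 = 0.0267, 15 mm / 600 = 0.025.

>>> step_arm:
  plan: [0.0007,0,0.0033,0,0,0.0007,0,0.0067,0,0,0.0007,0,0.01,0,0,0.0007,0,0.0133,0,0,0.0007,0,0.0167,0,0,0.0007,0,0.02,0,0,0.0007,0,0.0233,0,0,0.0007,0,0.025,0,0,0.0007,0,0.0267,0,0,0.0007,0,0.0267,0,0]
  squeeze: 80

```text
time_s: 9.62
position: [0.5663, -0.1736, 0.1128]
ee_rot: [0.0, 0.721, 0.693, 0.0]
force: [-3.6, 5.2, 8.4]
opening: 0.028
finger_force: 80.0
```

In the tool's units: 3 mm / 600 = 0.005, 2.5 mm / 600 = 0.0042.

>>> step_arm:
  plan: [0,0,0.0017,0,0,0,0,0.0033,0,0,0,0,0.0042,0,0,0,0,0.005,0,0,0,0,0.005,0,0,0,0,0.005,0,0]

```text
time_s: 10.38
position: [0.5665, -0.1736, 0.1113]
ee_rot: [0.001, 0.721, 0.693, 0.0]
force: [-9.9, 8.0, 29.5]
opening: 0.0284
finger_force: 82.5
```

The force jumped to 30 N at about 36 mm depth, so the collar is seated. One picture to check.

Run:
```python
from h import *
a=viewer.capture("side")[110:210,250:370];b=viewer.capture("scene")[120:220,185:305]
cv2.imwrite("pics/end.png",np.hstack([cv2.resize(i,(400,333),interpolation=2) for i in(a,b)])[:,:,::-1])
s=readout.read_state();print(s["position"],s["force"],s["finger_force"],s["qvel"])
```

```text
[ 0.56649029 -0.17362711  0.11130708] [-10.38252724   7.63699268  28.84048426] 82.48472571372986 [ 0.00013071 -0.00023149  0.00138185  0.0006312   0.00033663  0.00058319]
```

View pics/end.png

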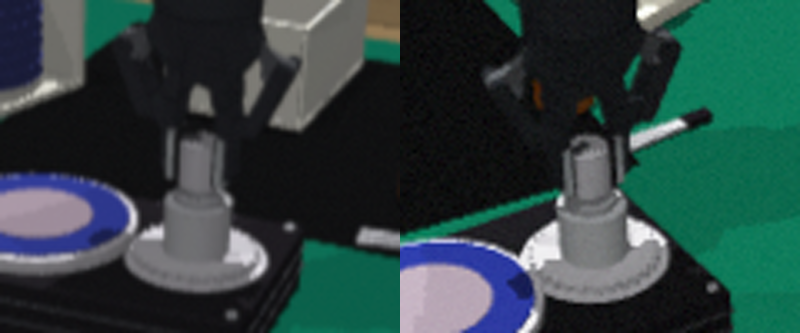

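Both views show the collar resting on the hub, with the knob upright and gripped. Handing in.

```bash
python3 -c "
from plant import finish_job
print(finish_job())"
```

```text
the job is handed in; nothing more can be done
None
```

I handed the job in with the spindle keyed into the hub and its collar seated, about 36 mm deep by the arm's position; the arm is still gripping the knob at about 80 N and pressing down at about 29 N. The judge's verdict was not returned.

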